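# Unstack the leg parts into their foam nests

### The arm

A 6-joint arm with a two-finger parallel gripper is mounted at the origin on the work surface. World frame = base frame: x ahead of the robot, y to its left, z up, the work surface at z = 0. Lengths are in m, angles in rad, forces in N, time in s.
With the tool pointing down it reaches from about 0.4 to 0.825 m from the base axis. Payload 7 kg.
Tool frame: the origin (TCP) lies at the very end of the fingers, on their centre line; the grasp point (between the pads) lies 19 mm behind it; y points along the fingers, z is the direction in which the jaws open and shut, and the axes are right-handed (so a half turn about y gives the same grasp; the last joint's range is limited). The gripper opens to 88 mm and grips with 3 to 60 N. Pads are 19 mm wide; open, the fingers measure 130 mm over their backs; the gripper's body (78 mm by 193 mm) begins 47 mm behind the grasp point.
Start: joints at [-1.05, 0.359, 0.012, 0, -1.224, -0.288], TCP at [0.156, -0.657, 0.227] pointing down, gripper open.
Joint ranges: [-3.07, 3.07], [-1.43, 2.12], [-1.02, 1.25], [-3.03, 1.67], [-3.05, -0], [-3.03, 3.03]. Speed limits (rad/s): [2.39, 2.39, 3.01, 3.14, 3.14, 3.14].

### API

Orientations are given as [roll, pitch, yaw] about the fixed x, y, z axes, in that order (R = Rz(yaw) Ry(pitch) Rx(roll)).
In Python, from station import get_state, grab_frame, job_done, regions_of gives the robot as it stands.
- The arm moves only by the tool drive_tool, never from a script. Its argument "rows" is a list of rows, each a list of 3 entries, a list of its own where there are three numbers: the shift along the world's x, y, z as a fraction of full scale, then the turn about the world's z as a fraction of full scale, then the opening, from 0 (shut) to 1 (fully open). A call has 1 to 12 rows; each row is the pose to reach, as a shift and turn from the pose commanded when the call began; what a row does not reach only later rows make up. Full scale, the value 1, is 30 cm for a shift and 90 degrees for a turn. A row lasts 1/10 s, in which the tool goes at most 50 mm and 8.59 degrees, less where a joint would pass 70% of its speed; a pose out of reach is approached as far as the arm can. A call with a number of a shift or a turn outside -1 to 1 is refused whole. A call with a gripper value outside its range is refused whole. The fingers move at their own pace and stop on an object; "newtons" is the grip in N (left out, the last holds). Time passes only in rows, so rows that repeat a pose let the fingers close. It gives the time, the measured TCP pose, the force and the opening at its end, in the units of the state.
- get_state(): the state, without advancing time (a new reading comes with each control period).
- grab_frame(name): name is "scene" or "top" or "wrist"; returns a dict with "img" (400x640x3 uint8, blue, green, red), "fx", "fy", "cx", "cy" (pixels), "T" (4x4, takes a point from camera to world coordinates); the wrist camera has in their place "hand_eye" (4x4, takes a point from camera to tool coordinates, whose origin is the TCP and whose axes are the tool frame's). Camera axes: x right, y down, z forward; pixel columns grow to the right and rows downward; lengths in m; the calibration is good to about 2 mm. A picture is of the moment at which its call begins: read the wrist's pose just before it. There is no depth.
- job_done(): hands the job in, once; it reports no verdict.
Trained networks look in a picture, given as the dict that the camera call returned (one of the last four; its "shot" number tells which), for a name from the list of things; names that differ only in an ending like _2 or _b are one class to them, and where a whole thing is asked for, a point or a joint stands for the part that bears it (a point fixed in the world has none). Each returns a list of dicts, best first, with "confidence" (0 to 1); they miss things now and then, are a little off and sometimes report something else, mostly with a low value. They report only what shows in the picture. A call takes as long as a camera call.
- regions_of(picture, thing): "pixels" (400x640 bool, what is visible of it) and "box" ([left, top, right, bottom] in pixels, round what is visible of it).
The state is a dict: "t": time; "q": joint angles; "qd": joint speeds; "joint_efforts": joint torques, N m; "eef_pos": TCP position; "ee_rot": TCP orientation; "force": force on the tool from outside, world axes, zero at the start; "moment": the same for the moment, N m; "width": finger opening in m.
Only numpy, scipy, OpenCV 4.12 (cv2) and the standard library are available. Lean on these libraries where they do the work, as an engineer would, in place of code of your own. Each camera call takes 0.05 s, during which the arm holds its last target. There are 200 camera calls.

### The job

Take the stack of leg parts apart from the top, one piece at a time, and stand each piece upright and flat on the floor of the foam nest whose cut-out has its shape and size: tube in the small round one, clamp bar in the oblong, square adapter in the square, wooden block in the large round one. Set each piece down and let go of it before taking the next; do not drop or tip over any of them, and leave the glue bottle and the cup alone.

Things in the scene. Friction and masses are not known exactly. Their poses are not given: they have to be found in the camera images.
- tube_mid (a point): offcut of steel leg tube, upright, 22 mm across outside, 16 mm inside, 40 mm high, about 30 g. At the start on top of the stack, on the clamp bar. The point is its centre, 20 mm above its underside; z is the tube's axis. Grip it by its upper 28 mm, to stay clear of what is under it and of the nest's edge.
- bar_mid (a point): dark steel clamp bar, oblong block 46 mm long (its x) by 26 mm wide (its y) by 40 mm high, about 220 g. At the start second from the top, standing on the square adapter and turned some way from it. The point is its centre, 20 mm above its underside. Grip it by its upper 28 mm, to stay clear of what is under it and of the nest's edge.
- square_mid (a point): square aluminium adapter with four screw heads on top, 48 x 48 mm (sides along its x and y) by 40 mm high, about 200 g. At the start third from the top, standing on the round block. The point is its centre, 20 mm above its underside. Grip it by its upper 28 mm, to stay clear of what is under it and of the nest's edge.
- block_mid (a point): round pale wooden block, 62 mm across, 40 mm high, about 85 g. At the start the bottom of the stack, on the bare bench. The point is its centre, 20 mm above its underside; z is its axis. Grip it by its upper 28 mm, to stay clear of what is under it and of the nest's edge.
- nest_tube_floor (a point): foam nest, fixed to the bench: dark rubber pad 92 x 92 x 10 mm with one small round hole 38 mm across cut through to a grey floor; the cut-out is 6 mm deep and in the pad's middle. The point is the middle of the cut-out's floor, 4 mm above the bench (the pad's top is 6 mm higher). All four pads are alike outside. For the tube.
- nest_bar_floor (a point): foam nest, fixed to the bench: dark rubber pad 92 x 92 x 10 mm with one oblong hole, 62 mm along its x by 42 mm along its y, cut through to a grey floor; the cut-out is 6 mm deep and in the pad's middle. The point is the middle of the cut-out's floor, 4 mm above the bench (the pad's top is 6 mm higher). All four pads are alike outside. For the clamp bar.
- nest_square_floor (a point): foam nest, fixed to the bench: dark rubber pad 92 x 92 x 10 mm with one square hole, 64 x 64 mm, sides along its x and y, cut through to a grey floor; the cut-out is 6 mm deep and in the pad's middle. The point is the middle of the cut-out's floor, 4 mm above the bench (the pad's top is 6 mm higher). All four pads are alike outside. For the square adapter.
- nest_block_floor (a point): foam nest, fixed to the bench: dark rubber pad 92 x 92 x 10 mm with one large round hole 78 mm across cut through to a grey floor; the cut-out is 6 mm deep and in the pad's middle. The point is the middle of the cut-out's floor, 4 mm above the bench (the pad's top is 6 mm higher). All four pads are alike outside. For the round block.
- glue_mid (a point): white glue bottle with a red cap, 54 mm across, 120 mm high, standing on the bench; not to be disturbed. The point is 60 mm above its underside.
- cup_mid (a point): blue open cup, 74 mm across the rim, 80 mm high, standing on the bench; not to be disturbed. The point is 40 mm above its underside.

How it is judged:
On the way, in this order (a step that is already met when the one before it is completed fails the run):
1. the tube stands in its own nest and has been let go, the pieces below it still where they stood (within 30 mm) (horizontal distance between tube_mid and nest_tube_floor below 0.012 m and z of tube_mid in the frame of nest_tube_floor below 0.0235 m and angle between tube_mid's own z axis and vertical below 0.1 rad and contact force between the fingers and tube below 0.1 N and distance of each of bar_mid, square_mid, block_mid from where it was at the start of the episode below 0.03 m), for 0.2 s.
2. the clamp bar stands in its own nest and has been let go, the pieces below it still where they stood (within 30 mm) (horizontal distance between bar_mid and nest_bar_floor below 0.012 m and z of bar_mid in the frame of nest_bar_floor below 0.0235 m and angle between bar_mid's own z axis and vertical below 0.1 rad and contact force between the fingers and bar below 0.1 N and distance of each of square_mid, block_mid from where it was at the start of the episode below 0.03 m), for 0.2 s.
3. the square adapter stands in its own nest and has been let go, the pieces below it still where they stood (within 30 mm) (horizontal distance between square_mid and nest_square_floor below 0.012 m and z of square_mid in the frame of nest_square_floor below 0.0235 m and angle between square_mid's own z axis and vertical below 0.1 rad and contact force between the fingers and square below 0.1 N and distance of block_mid from where it was at the start of the episode below 0.03 m), for 0.2 s.
4. the round block stands in its own nest and has been let go (horizontal distance between block_mid and nest_block_floor below 0.012 m and z of block_mid in the frame of nest_block_floor below 0.0235 m and angle between block_mid's own z axis and vertical below 0.1 rad and contact force between the fingers and block below 0.1 N), for 0.2 s.
At the end, for the whole second after the job is handed in: Each of the four pieces stands upright (within 0.1 rad) on the floor of its own nest (centre no more than 23.5 mm above the floor and within 12 mm of the cut-out's middle), released and at rest (all of step 4 and horizontal distance between tube_mid and nest_tube_floor below 0.012 m and z of tube_mid in the frame of nest_tube_floor below 0.0235 m and angle between each of tube_mid, bar_mid, square_mid's own z axis and vertical below 0.1 rad and contact force between the fingers and tube below 0.1 N and linear speed of each of tube, bar, square, block below 0.02 m/s and horizontal distance between bar_mid and nest_bar_floor below 0.012 m and z of bar_mid in the frame of nest_bar_floor below 0.0235 m and contact force between the fingers and bar below 0.1 N and horizontal distance between square_mid and nest_square_floor below 0.012 m and z of square_mid in the frame of nest_square_floor below 0.0235 m and contact force between the fingers and square below 0.1 N); the robot touches nothing.
It fails at once if a piece is tipped over (beyond 0.6 rad) (angle between any of tube_mid, bar_mid, square_mid, block_mid's own z axis and vertical above 0.6 rad).
It fails at once if a piece is dropped (falls freely faster than 0.7 m/s, some 25 mm) ((linear speed of tube above 0.7 m/s and contact force between the fingers and tube below 0.1 N) or (linear speed of bar above 0.7 m/s and contact force between the fingers and bar below 0.1 N) or (linear speed of square above 0.7 m/s and contact force between the fingers and square below 0.1 N) or (linear speed of block above 0.7 m/s and contact force between the fingers and block below 0.1 N)).
It fails at once if the glue bottle or the cup is moved by more than 30 mm (distance of any of glue_mid, cup_mid from where it was at the start of the episode above 0.03 m).
It also fails if it takes over 120 s, if anything falls off the work surface, if the arm or the gripper's body presses on something with over 40 N, if the wrist force passes 120 N, or if a joint passes its speed limit or range.

## Working session

There is one attempt and no reset: what is moved stays moved. The work goes in short steps, Python scripts to look and compute and a tool call to move; the robot and the scene stay as the last step left them, time stands still between calls to the robot, and variables do not carry over. Pictures are saved under pics/ and viewed, about 12 in all and at most 16, crops included, and the job is handed in when it is done.

Besides the shell and the picture viewer there is one more tool, called after ">>>" as name([rows], argument=value, ...), one row to a line, values as JSON. drive_tool: Moves the arm, as the interface text tells. Its arguments: {"type":"object","properties":{"rows":{"type":"array"},"newtons":{"type":"number"}},"required":["rows"]}

```bash
mkdir -p pics; ls; python3 - <<'E'
from station import *
import cv2,numpy as np
s=get_state();print({k:np.round(v,3).tolist() for k,v in s.items()})
a=grab_frame("scene");b=grab_frame("top")
for n,f in(("scene",a),("top",b)):
    cv2.imwrite(f"pics/{n}0.png",f["img"]);print(n,f["fx"],f["fy"],f["cx"],f["cy"],np.round(f["T"],3).tolist())
    for t in["tube_mid","bar_mid","square_mid","block_mid","nest_tube_floor","nest_bar_floor","nest_square_floor","nest_block_floor","glue_mid","cup_mid"]:
        try: r=regions_of(f,t)
        except Exception as e: print(t,e);continue
        print(t,[(round(x["confidence"],2),[int(v) for v in x["box"]],int(x["pixels"].sum())) for x in r])
E
```

```text
pics
{'t': 0.0, 'q': [-1.05, 0.359, 0.011, -0.0, -1.224, -0.288], 'qd': [-0.001, -0.001, 0.001, 0.001, -0.001, 0.002], 'joint_efforts': [0.002, -58.272, 29.307, 6.997, 0.007, -0.0], 'eef_pos': [0.156, -0.656, 0.226], 'ee_rot': [-1.569, 0.0, 0.233], 'force': [-0.014, -0.002, -0.317], 'moment': [-0.015, -0.028, 0.024], 'width': 0.088}
scene 363.1400406853282 363.1400406853282 323.55372334751564 195.8309792110458 [[-0.308, 0.547, -0.778, 1.125], [0.951, 0.18, -0.25, 0.188], [0.003, -0.818, -0.576, 0.537], [0.0, 0.0, 0.0, 1.0]]
tube_mid [(0.77, [356, 208, 371, 232], 284), (0.67, [342, 244, 376, 272], 598)]
bar_mid [(0.64, [348, 221, 377, 251], 554), (0.58, [342, 242, 376, 271], 683), (0.45, [134, 191, 173, 249], 1252), (0.33, [224, 229, 283, 272], 1529)]
square_mid [(0.84, [340, 243, 379, 271], 670)]
block_mid [(0.86, [342, 262, 377, 288], 531), (0.4, [408, 208, 459, 246], 1279)]
nest_tube_floor [(0.88, [306, 192, 346, 216], 931), (0.62, [342, 242, 376, 270], 687)]
nest_bar_floor [(0.91, [236, 183, 274, 209], 889), (0.26, [342, 261, 377, 286], 590)]
nest_square_floor [(0.95, [412, 210, 4
[... 209 characters left out ...]
095936305 429.6733095936305 319.34353438439655 190.93850325590205 [[0.009, -0.994, 0.104, 0.418], [-1.0, -0.007, 0.025, 0.001], [-0.024, -0.105, -0.994, 1.23], [0.0, 0.0, 0.0, 1.0]]
tube_mid [(0.48, [287, 144, 295, 157], 71)]
bar_mid [(0.66, [280, 147, 301, 163], 164)]
square_mid [(0.68, [285, 158, 305, 166], 106)]
block_mid [(0.44, [286, 164, 304, 171], 49)]
nest_tube_floor [(0.84, [314, 211, 357, 252], 1041)]
nest_bar_floor [(0.89, [381, 202, 422, 243], 1095), (0.61, [226, 205, 265, 244], 1084)]
nest_square_floor [(0.65, [227, 209, 268, 242], 1028)]
nest_block_floor [(0.79, [357, 145, 388, 179], 1024)]
glue_mid [(0.77, [437, 133, 461, 157], 434)]
cup_mid [(0.69, [186, 136, 220, 162], 726)]
```

```bash
python3 - <<'E'
import cv2
a=cv2.imread("pics/top0.png")[110:270,170:480]
cv2.imwrite("pics/topc.png",cv2.resize(a,None,fx=2.5,fy=2.5,interpolation=cv2.INTER_CUBIC))
E
```

```text
(no output)
```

View pics/scene0.png

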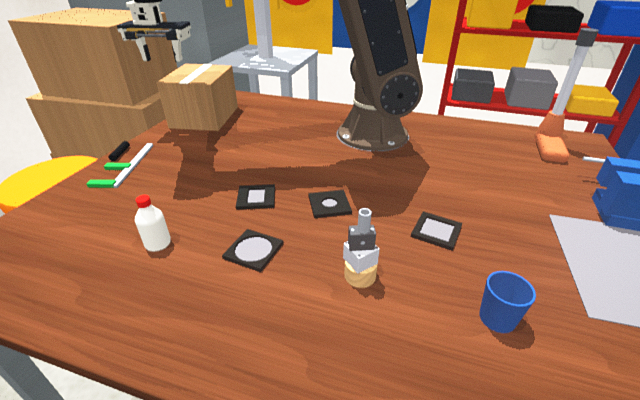

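View pics/topc.png

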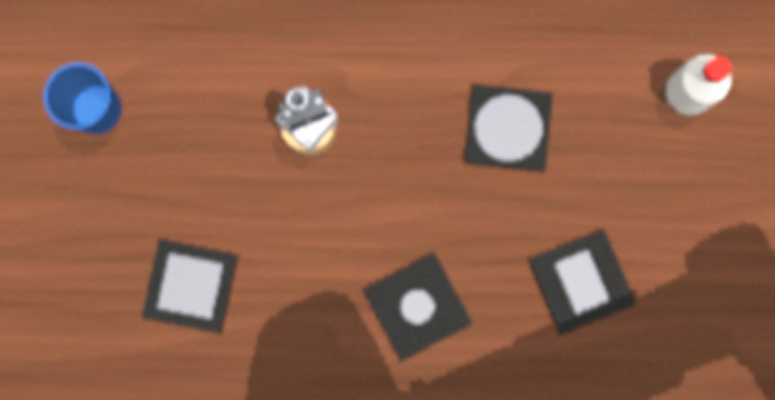

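The scene view shows the stack at about (362,250), with nests at (256,197) oblong, (330,204) small round, (437,230) square and (253,250) large round. In the top crop the tube's ring is at (297,98) and the nests match the network's labels. Next I compute positions.

```bash
cat > h.py <<'E'
from station import *
import cv2, numpy as np
from scipy.spatial.transform import Rotation as R
def shot(name):
    s=get_state(); f=grab_frame(name)
    if name=="wrist":
        T=np.eye(4);T[:3,:3]=R.from_euler("xyz",s["ee_rot"]).as_matrix();T[:3,3]=s["eef_pos"]
        f["T"]=T@np.array(f["hand_eye"])
    return f
def P(f,uv,z):
    """pixels -> world points on plane z"""
    uv=np.atleast_2d(np.asarray(uv,float)); T=np.array(f["T"])
    d=np.c_[(uv[:,0]-f["cx"])/f["fx"],(uv[:,1]-f["cy"])/f["fy"],np.ones(len(uv))]@T[:3,:3].T
    return T[:3,3]+d*((z-T[2,3])/d[:,2])[:,None]
def rect(p):
    (c,(w,h),a)=cv2.minAreaRect((p[:,:2]*1000).astype(np.float32))
    return np.round(c,1),np.round((w,h),1),round(a,1)
def holes(f,box,thr=None):
    """bright floor in a pad box: its world outline at z=.007 -> rect in mm"""
    l,t,r,b=[int(v) for v in box]; g=cv2.cvtColor(f["img"],6)[t:b,l:r]
    g=cv2.resize(g,None,fx=4,fy=4,interpolation=cv2.INTER_CUBIC)
    _,m=cv2.threshold(g,thr or 0,255,0 if thr else cv2.THRESH_OTSU)
    c=max(cv2.findContours(m,0,1)[0],key=cv2.contourArea)[:,0]
    return rect(P(f,(c+.5)/4-.5+[l,t],.007))
E
python3 - <<'E'
from h import *
f=shot("top");print("top cam",f["T"][:3,3])
for n,b in dict(tube=[314,211,357,252],bar=[381,202,422,243],square=[227,205,268,244],block=[354,143,393,180]).items():
    print(n,*holes(f,b,150),*holes(f,b))
print("tube top",P(f,[288.8,149.2],.16))
g=shot("scene")
for n,b in dict(tube=[309,190,350,217],bar=[236,184,276,210],square=[412,212,462,249],block=[224,229,284,271]).items():
    print(n,*holes(g,b,150),*holes(g,b))
print("tube top",P(g,[364,212],.16),"block bottom c",P(g,[360,276],.02))
for n,z,ff in (("glue",.11,f),("cup",.08,f)):
    r=regions_of(ff,n+"_mid")
    if r: l,t,rr,b=r[0]["box"];print(n,P(ff,[(l+rr)/2,(t+b)/2],.04))
E
```

```text
top cam [4.18157840e-01 6.18654610e-04 1.22992889e+00]
tube [429.3 -17.7] [37.4 36.5] 45.4 [429.3 -17.7] [37.4 37.5] 45.3
bar [ 459.2 -203.9] [62.2 41.3] 22.8 [ 459.3 -203.9] [63.  41.9] 22.8
square [450.6 241.2] [63.6 63.9] 79.2 [450.7 241.2] [63.9 64.3] 79.2
block [ 635.1 -122. ] [75.7 76.3] 17.6 [ 635.1 -122.1] [75.9 76.4] 19.0
tube top [[0.63635914 0.10613865 0.16      ]]
tube [431.2 -20.2] [33.  33.9] 53.6 [431.5 -19.9] [35.1 35.8] 48.8
bar [ 460.6 -205.5] [55.4 40.6] 22.1 [ 460.9 -205.2] [56.4 40.9] 22.5
square [452.2 239. ] [63.6 59.5] 79.1 [452.1 239.1] [63.3 59.2] 79.3
block [ 636.7 -123.5] [71.8 75.9] 18.1 [ 636.8 -124.1] [73.1 74.1] 75.9
tube top [[0.63921624 0.10427574 0.16      ]] block bottom c [[0.65406094 0.10951553 0.02      ]]
glue [[ 0.67334807 -0.32832523  0.04      ]]
cup [[0.6567724  0.36644468 0.04      ]]
```

>>> drive_tool([
  [[0.1,0.15,0.2],0,1],
  [[0.2,0.3,0.35],0,1],
  [[0.3,0.45,0.35],0,1],
  [[0.4,0.6,0.35],0,1],
  [[0.5,0.75,0.35],0,1],
  [[0.6,0.95,0.35],0,1],
  [[0.6,0.95,0.35],0,1],
])

```text
t: 2.0
eef_pos: [0.326, -0.3882, 0.3312]
ee_rot: [-1.571, -0.001, 0.233]
force: [2.4, -0.4, 0.8]
width: 0.0874
```

>>> drive_tool([
  [[0.1,0.15,0],0,1],
  [[0.2,0.3,0],0,1],
  [[0.3,0.45,0],0,1],
  [[0.4,0.6,0],0,1],
  [[0.45,0.75,0],0,1],
  [[0.5,0.85,0],0,1],
  [[0.5,0.85,0],0,1],
])

```text
t: 2.7
eef_pos: [0.4772, -0.1308, 0.3307]
ee_rot: [-1.57, -0.001, 0.238]
force: [-0.7, -1.0, 0.4]
width: 0.0874
```

```bash
python3 - <<'E'
from h import *
f=shot("wrist");s=get_state();print(s["eef_pos"],s["ee_rot"],s["q"]);print(np.round(f["hand_eye"],3).tolist(),f["fx"],f["cx"],f["cy"])
cv2.imwrite("pics/w1.png",f["img"])
for t in["tube_mid","bar_mid","square_mid","block_mid"]:
    print(t,[(round(x["confidence"],2),[int(v) for v in x["box"]]) for x in regions_of(f,t)])
E
```

```text
[ 0.47627607 -0.13250184  0.33074299] [-1.57065289e+00 -1.13111649e-04  2.37237177e-01] [ 1.26960688e-01  1.94683400e-03 -1.96913332e-01 -1.58133961e-04
 -1.37183952e+00 -1.46048858e+00]
[[-0.002, 0.964, 0.265, -0.071], [-0.001, -0.265, 0.964, -0.158], [1.0, 0.001, 0.001, 0.001], [0.0, 0.0, 0.0, 1.0]] 351.10803732319783 320.51683687147323 200.4792067912199
tube_mid [(0.41, [531, 157, 624, 234])]
bar_mid []
square_mid []
block_mid []
```

View pics/w1.png

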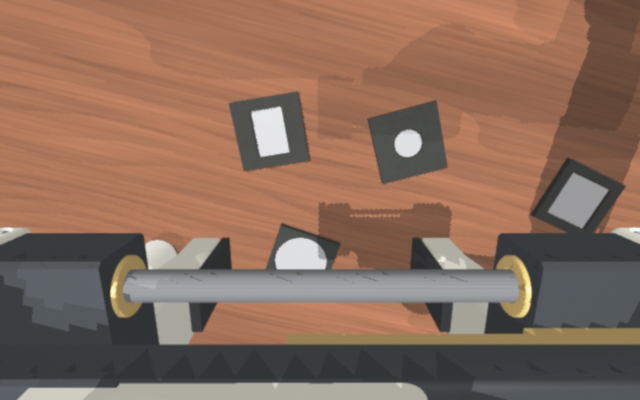

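The wrist view shows the bar nest at (270,132), tube nest at (407,143) and square nest at (578,200). The camera looks toward the base side of the tool, so I place the TCP just beyond the stack to see it.

```bash
python3 - <<'E'
from h import *
f=shot("wrist")
for n,b in dict(tube=[367,100,447,184],bar=[228,90,310,172],square=[528,155,626,235]).items(): print(n,*holes(f,b))
E
```

```text
tube [429.6 -18.2] [36.4 36.4] 17.7
bar [ 459.3 -203.5] [61.8 41.4] 22.8
square [450.2 240.9] [60.6 64. ] 79.2
```

>>> drive_tool([
  [[0.1,0.12,0.1],0,1],
  [[0.2,0.24,0.1],0,1],
  [[0.3,0.36,0.1],0,1],
  [[0.4,0.48,0.1],0,1],
  [[0.5,0.6,0.1],0,1],
  [[0.6,0.72,0.1],0,1],
  [[0.7,0.83,0.1],0,1],
  [[0.7,0.83,0.1],0,1],
  [[0.7,0.83,0.1],0,1],
])

```text
t: 3.9
eef_pos: [0.6859, 0.1136, 0.3592]
ee_rot: [-1.571, 0.002, 0.232]
force: [-0.8, -0.2, 0.2]
width: 0.0875
```

```bash
python3 - <<'E'
from h import *
f=shot("wrist");s=get_state();print(s["eef_pos"],s["ee_rot"])
cv2.imwrite("pics/w2.png",cv2.resize(f["img"][0:240,130:510],None,fx=2,fy=2))
for t in["tube_mid","bar_mid","square_mid","block_mid"]:
    print(t,[(round(x["confidence"],2),[int(v) for v in x["box"]]) for x in regions_of(f,t)])
np.save("w2.npy",f["T"])
E
```

```text
[0.68551324 0.11292717 0.36020323] [-1.57119212e+00  1.08345143e-03  2.31545708e-01]
tube_mid [(0.64, [314, 113, 335, 139])]
bar_mid [(0.7, [299, 109, 344, 135])]
square_mid [(0.62, [296, 93, 346, 147])]
block_mid [(0.8, [305, 96, 346, 145]), (0.59, [464, 156, 538, 211])]
```

View pics/w2.png

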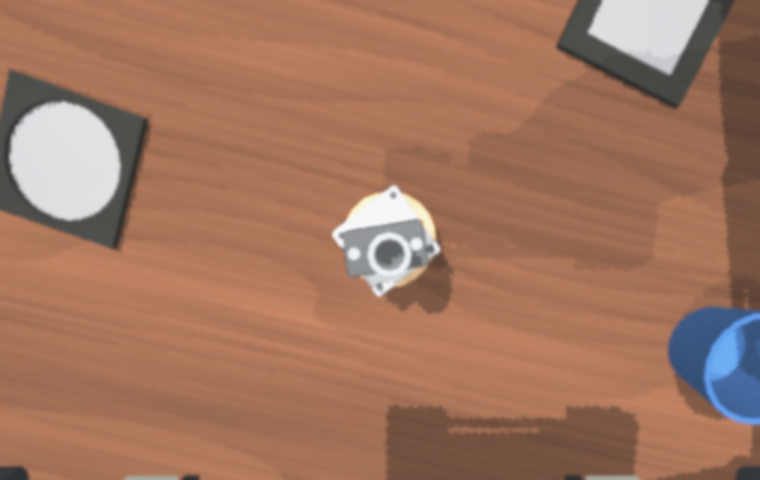

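The crop shows the tube ring centred at about (389,254), the bar's top corners near (340,240), (420,220), (427,262) and (349,277), and the square's corners near (333,236), (394,186), (439,248) and (378,296).

```bash
python3 - <<'E'
from h import *
f=shot("wrist")
c=lambda a:np.array(a,float)/2+[130,0]-.25
print("tube",P(f,c([[389,254]]),.16))
for n,z,a in(("bar",.12,[[340,238],[420,220],[427,262],[349,277]]),("square",.08,[[333,236],[394,186],[439,248],[378,296]])):
    p=P(f,c(a),z);print(n,np.round(p.mean(0)*1000,1),rect(p),np.round(np.linalg.norm(np.diff(p[[0,1,2,3,0]],axis=0),axis=1)*1000))
r=regions_of(f,"block_mid")[0]["pixels"]
k=np.argwhere(r)[:,::-1];q=P(f,k,.04)[:,:2]
# circle radius 31 that covers block: left/right/top extents
print("block",rect(q))
print("nest block",holes(f,[128,33,206,126]))
E
```

```text
tube [[0.63639924 0.10688868 0.16      ]]
bar [637.  104.6 120. ] (array([637.2, 104.8]), array([23.1, 45.3]), 25.7) [45. 23. 45. 22.]
square [634.6 105.5  80. ] (array([634.6, 105.4]), array([45.7, 48.1]), 51.4) [47. 46. 48. 46.]
block (array([627.2, 113.8]), array([61.1, 43.8]), 47.9)
nest block (array([ 636. , -120.6]), array([75.4, 75.5]), 48.2)
```

>>> drive_tool([
  [[-0.163,-0.022,0],0,1],
  [[-0.163,-0.022,-0.15],0,1],
  [[-0.163,-0.022,-0.3],0,1],
  [[-0.163,-0.022,-0.42],0,1],
  [[-0.163,-0.022,-0.5],0,1],
  [[-0.163,-0.022,-0.55],0,1],
  [[-0.163,-0.022,-0.55],0,1],
])

```text
t: 4.95
eef_pos: [0.635, 0.1068, 0.1937]
ee_rot: [-1.571, 0.004, 0.232]
force: [-0.5, 0.3, 0.1]
width: 0.0877
```

```bash
python3 - <<'E'
from h import *
s=get_state();print(s["eef_pos"],s["ee_rot"],s["force"],s["width"])
f=shot("wrist");cv2.imwrite("pics/w3.png",f["img"])
E
```

```text
[0.63497037 0.10678664 0.19372756] [-1.5710833   0.00370605  0.23225759] [-0.47026433  0.34877394  0.08182181] 0.08771470459493498
```

View pics/w3.png

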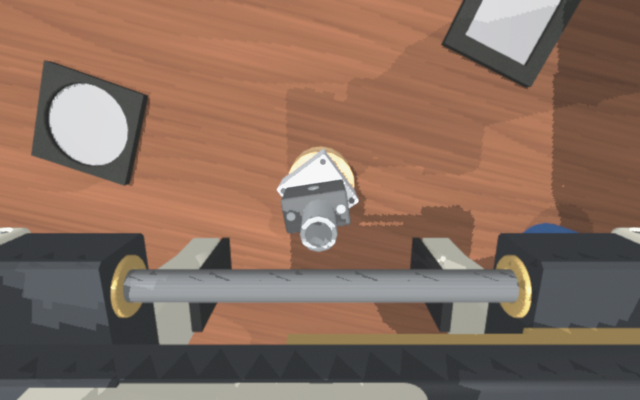

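The tube ring is at (318,233), which puts it between the fingers and within about 1.5 mm of the tool axis.

>>> drive_tool([
  [[0.004,0,-0.08],0,1],
  [[0.004,0,-0.15],0,1],
  [[0.004,0,-0.19],0,1],
  [[0.004,0,-0.19],0,1],
  [[0.004,0,-0.19],0,0],
  [[0.004,0,-0.19],0,0],
  [[0.004,0,-0.19],0,0],
  [[0.004,0,-0.19],0,0],
  [[0.004,0,-0.19],0,0],
  [[0.004,0,-0.19],0,0],
], newtons=15)

```text
t: 6.0
eef_pos: [0.6377, 0.1075, 0.139]
ee_rot: [-1.571, -0.0, 0.233]
force: [-0.3, -0.4, 0.3]
width: 0.0447
```

>>> drive_tool([
  [[0,0,-0.01],0,0],
  [[0,0,-0.01],0,0],
  [[0,0,-0.01],0,0],
  [[0,0,-0.01],0,0],
  [[0,0,-0.01],0,0],
  [[0,0,-0.01],0,0],
  [[0,0,-0.01],0,0],
  [[0,0,-0.01],0,0],
])

```text
t: 6.8
eef_pos: [0.6376, 0.1075, 0.1358]
ee_rot: [-1.571, 0.0, 0.233]
force: [-0.2, -0.2, -0.6]
width: 0.0218
```

>>> drive_tool([
  [[0,0,0.05],0,0],
  [[0,0,0.12],0,0],
  [[0,0,0.2],0,0],
  [[-0.1,-0.06,0.2],0,0],
  [[-0.22,-0.13,0.2],0,0],
  [[-0.34,-0.2,0.2],0,0],
  [[-0.46,-0.28,0.15],0,0],
  [[-0.58,-0.35,0.05],0,0],
  [[-0.66,-0.4,-0.07],0,0],
  [[-0.691,-0.418,-0.2],0,0],
  [[-0.691,-0.418,-0.28],0,0],
  [[-0.691,-0.418,-0.28],0,0],
])

```text
t: 8.0
eef_pos: [0.4281, -0.0189, 0.0497]
ee_rot: [-1.571, 0.005, 0.232]
force: [0.4, 0.5, 0.0]
width: 0.0215
```

```bash
python3 - <<'E'
from h import *
s=get_state();print(s["eef_pos"],s["ee_rot"],s["force"],s["width"])
f=shot("wrist");cv2.imwrite("pics/w4.png",cv2.resize(f["img"][100:300,220:420],None,fx=3,fy=3))
np.save("w4T.npy",f["T"])
E
```

```text
[ 0.428078   -0.01886202  0.0497047 ] [-1.57141396  0.00502397  0.23213325] [0.4372922  0.51849345 0.03464692] 0.021534296514007345
```

View pics/w4.png

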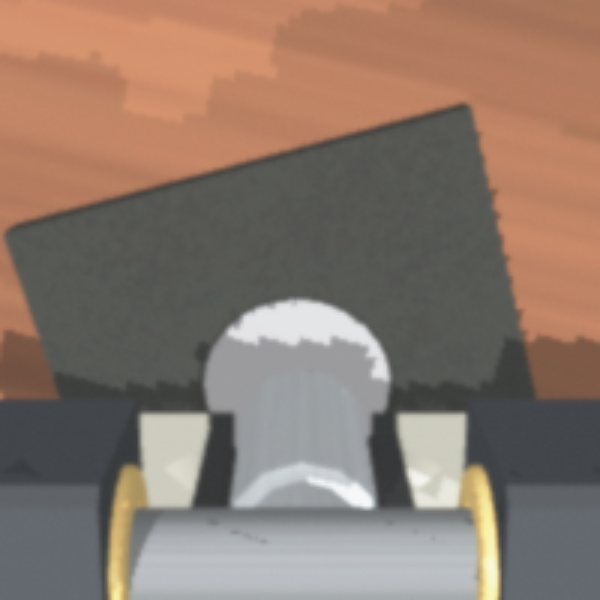

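The tube hangs over the small round hole, centred within about 2 mm. Lowering now.

>>> drive_tool([
  [[0.004,0.003,-0.03],0,0],
  [[0.004,0.003,-0.06],0,0],
  [[0.004,0.003,-0.075],0,0],
  [[0.004,0.003,-0.082],0,0],
  [[0.004,0.003,-0.086],0,0],
  [[0.004,0.003,-0.086],0,0],
  [[0.004,0.003,-0.086],0,0],
])

```text
t: 8.75
eef_pos: [0.4317, -0.0169, 0.0262]
ee_rot: [-1.571, -0.0, 0.233]
force: [0.7, -0.5, 0.4]
width: 0.022
```

>>> drive_tool([
  [[-0.005,-0.003,-0.008],0,0],
  [[-0.005,-0.003,-0.014],0,0],
  [[-0.005,-0.003,-0.018],0,0],
  [[-0.005,-0.003,-0.021],0,0],
  [[-0.005,-0.003,-0.021],0,0],
  [[-0.005,-0.003,-0.021],0,0],
])

```text
t: 9.35
eef_pos: [0.4301, -0.0179, 0.0197]
ee_rot: [-1.571, 0.0, 0.233]
force: [0.0, -0.1, -0.9]
width: 0.0213
```

>>> drive_tool([
  [[0,0,-0.003],0,0],
  [[0,0,-0.004],0,0],
  [[0,0,-0.004],0,0],
])

```text
t: 9.65
eef_pos: [0.4304, -0.0179, 0.0192]
ee_rot: [-1.571, -0.001, 0.233]
force: [-2.4, 0.1, 11.6]
width: 0.0215
```

Contact shows 11.6 N, so the tube stands on the floor. Release and rise.

>>> drive_tool([
  [[0,0,0.002],0,0.6],
  [[0,0,0.002],0,0.6],
  [[0,0,0.002],0,0.6],
  [[0,0,0.002],0,0.6],
  [[0,0,0.002],0,0.6],
  [[0,0,0.1],0,0.8],
  [[0,0,0.25],0,1],
  [[0,0,0.4],0.1,1],
  [[0,0,0.55],0.2,1],
  [[0,0,0.7],0.3,1],
  [[0,0,0.85],0.4,1],
  [[0,0,0.9],0.5,1],
])

```text
t: 10.85
eef_pos: [0.4316, -0.0178, 0.2934]
ee_rot: [-1.576, -0.005, 0.989]
force: [1.3, -0.0, -0.3]
width: 0.0876
```

>>> drive_tool([
  [[0.08,0.1,0],0.1,1],
  [[0.2,0.18,0],0.19,1],
  [[0.3,0.28,0],0.28,1],
  [[0.4,0.36,0],0.37,1],
  [[0.5,0.4,0],0.46,1],
  [[0.6,0.3,0],0.55,1],
  [[0.64,0.4,0],0.6,1],
  [[0.64,0.5,0],0.64,1],
  [[0.64,0.57,0],0.64,1],
  [[0.64,0.57,0],0.64,1],
  [[0.64,0.57,0],0.64,1],
])

```text
t: 11.95
eef_pos: [0.6216, 0.1537, 0.2884]
ee_rot: [-1.57, 0.0, 1.988]
force: [-0.2, -0.3, -0.7]
width: 0.0873
```

```bash
python3 - <<'E'
from h import *
s=get_state();print(s["eef_pos"],s["ee_rot"],s["force"],s["width"],s["q"])
f=shot("wrist");cv2.imwrite("pics/w5.png",cv2.resize(f["img"][0:240,130:510],None,fx=2,fy=2))
np.save("w5T.npy",f["T"])
g=shot("scene")
for t in["tube_mid","nest_tube_floor"]:
    print(t,[(round(x["confidence"],2),[int(v) for v in x["box"]]) for x in regions_of(g,t)])
cv2.imwrite("pics/s5.png",cv2.resize(g["img"][160:310,200:480],None,fx=2.5,fy=2.5))
E
```

```text
[0.62161195 0.15368914 0.28839295] [-1.57034764e+00  8.86220277e-05  1.98812080e+00] [-0.23175134 -0.33539327 -0.73182891] 0.08730533772699156 [ 5.46604137e-01  2.71302696e-01  2.73747334e-02  3.09505288e-05
 -1.32732473e+00 -1.29287151e-01]
tube_mid [(0.59, [324, 190, 336, 208]), (0.36, [345, 263, 377, 288])]
nest_tube_floor [(0.81, [307, 191, 347, 215])]
```

View pics/w5.png

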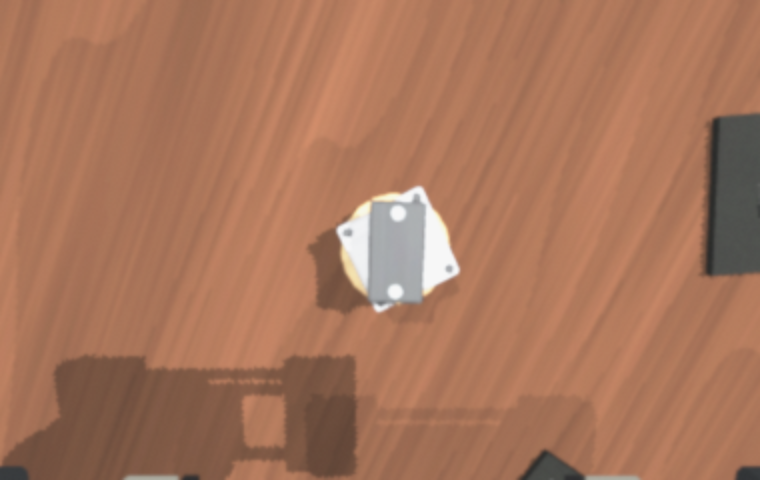

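View pics/s5.png

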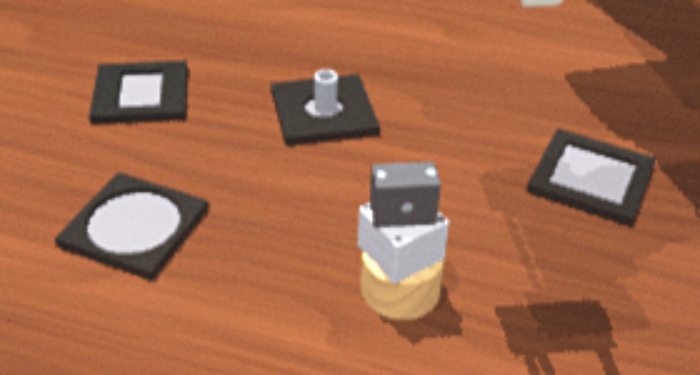

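The scene crop shows the tube upright in its hole at (325,100). The wrist crop shows the bar top with corners (371,202), (425,204), (422,302) and (369,300), and the square's corners at (338,229), (420,186), (459,270) and (378,311).

```bash
python3 - <<'E'
from h import *
f=shot("wrist")
c=lambda a:np.array(a,float)/2+[130,0]-.25
for n,z,a in(("bar",.12,[[371,202],[425,204],[422,302],[369,300]]),("square",.08,[[338,229],[420,186],[459,270],[378,311]])):
    p=P(f,c(a),z);print(n,np.round(p.mean(0)*1000,1),rect(p),np.round(np.linalg.norm(np.diff(p[[0,1,2,3,0]],axis=0),axis=1)*1000))
s=get_state();print(s["eef_pos"],s["ee_rot"])
E
```

```text
bar [636.3 104.1 120. ] (array([636.2, 104. ]), array([24.6, 44.1]), 22.5) [24. 44. 25. 44.]
square [634.3 104.1  80. ] (array([634.4, 104.2]), array([47. , 46.3]), 50.8) [46. 46. 47. 46.]
[0.62192445 0.15252757 0.28889217] [-1.57127482e+00 -1.35890410e-05  1.98719305e+00]
```

>>> drive_tool([
  [[0.03,-0.1,0],0,1],
  [[0.049,-0.161,-0.1],0,1],
  [[0.049,-0.161,-0.24],0,1],
  [[0.049,-0.161,-0.38],0,1],
  [[0.049,-0.161,-0.5],0,1],
  [[0.049,-0.161,-0.58],0,1],
  [[0.049,-0.161,-0.63],0,1],
  [[0.049,-0.161,-0.643],0,1],
  [[0.049,-0.161,-0.643],0,0.6],
  [[0.049,-0.161,-0.643],0,0.5],
  [[0.049,-0.161,-0.643],0,0.45],
  [[0.049,-0.161,-0.643],0,0.45],
], newtons=15)

```text
t: 13.4
eef_pos: [0.6372, 0.105, 0.0967]
ee_rot: [-1.573, -0.0, 1.988]
force: [0.6, -0.3, 1.1]
width: 0.0611
```

>>> drive_tool([
  [[0,0,0],0,0],
  [[0,0,0],0,0],
  [[0,0,0],0,0],
  [[0,0,0],0,0],
  [[0,0,0],0,0],
  [[0,0,0],0,0],
  [[0,0,0],0,0],
  [[0,0,0],0,0],
  [[0,0,0],0,0],
], newtons=15)

```text
t: 14.3
eef_pos: [0.6366, 0.1047, 0.0955]
ee_rot: [-1.57, -0.0, 1.988]
force: [-0.9, -0.2, 0.4]
width: 0.026
```

>>> drive_tool([
  [[0,0,0],0,0],
  [[0,0,0],0,0],
  [[0,0,0],0,0],
], newtons=35)

```text
t: 14.6
eef_pos: [0.6367, 0.1048, 0.0955]
ee_rot: [-1.571, -0.0, 1.988]
force: [-1.2, -0.2, -0.8]
width: 0.0259
```

>>> drive_tool([
  [[0,0,0.03],0,0],
  [[0,0,0.08],0,0],
  [[0,0,0.16],0,0],
  [[0,0,0.25],0,0],
  [[-0.06,-0.12,0.28],-0.08,0],
  [[-0.13,-0.22,0.28],-0.16,0],
  [[-0.2,-0.33,0.28],-0.24,0],
  [[-0.26,-0.44,0.28],-0.32,0],
  [[-0.32,-0.55,0.28],-0.4,0],
  [[-0.38,-0.65,0.28],-0.48,0],
  [[-0.42,-0.72,0.28],-0.56,0],
  [[-0.45,-0.78,0.28],-0.64,0],
])

```text
t: 15.8
eef_pos: [0.5009, -0.1304, 0.1805]
ee_rot: [-1.572, -0.001, 0.977]
force: [0.9, 0.6, -1.5]
width: 0.026
```

>>> drive_tool([
  [[-0.04,-0.06,0],-0.08,0],
  [[-0.08,-0.14,0],-0.16,0],
  [[-0.11,-0.2,0],-0.24,0],
  [[-0.14,-0.25,0],-0.32,0],
  [[-0.14,-0.25,-0.07],-0.372,0],
  [[-0.14,-0.25,-0.15],-0.372,0],
  [[-0.14,-0.25,-0.25],-0.372,0],
  [[-0.14,-0.25,-0.33],-0.372,0],
  [[-0.14,-0.25,-0.4],-0.372,0],
  [[-0.14,-0.25,-0.43],-0.372,0],
  [[-0.14,-0.25,-0.43],-0.372,0],
  [[-0.14,-0.25,-0.43],-0.372,0],
])

```text
t: 17.0
eef_pos: [0.4605, -0.2043, 0.0515]
ee_rot: [-1.572, -0.001, 0.399]
force: [-0.1, -0.5, -1.5]
width: 0.0258
```

```bash
python3 - <<'E'
from h import *
s=get_state();print(s["eef_pos"],s["ee_rot"],s["force"],s["width"])
f=shot("wrist");cv2.imwrite("pics/w6.png",cv2.resize(f["img"][100:300,220:420],None,fx=3,fy=3))
E
```

```text
[ 0.46049354 -0.2043135   0.05152456] [-1.57150018e+00 -8.76842658e-04  3.98843786e-01] [-0.0659324  -0.50169257 -1.4915581 ] 0.025798072812273497
```

View pics/w6.png

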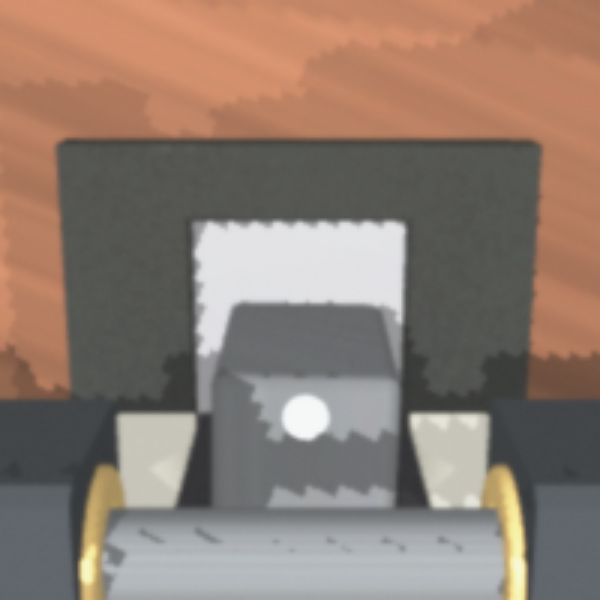

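The bar is square with the oblong hole: laterally within about 1.5 mm, and its front edge sits at -23 mm with the hole edge at -31 mm, as it should. Lowering.

>>> drive_tool([
  [[-0.003,0,-0.03],0,0],
  [[-0.003,0,-0.06],0,0],
  [[-0.003,0,-0.08],0,0],
  [[-0.003,0,-0.09],0,0],
  [[-0.003,0,-0.096],0,0],
  [[-0.003,0,-0.1],0,0],
  [[-0.003,0,-0.1],0,0],
  [[-0.003,0,-0.1],0,0],
])

```text
t: 17.85
eef_pos: [0.459, -0.2042, 0.0208]
ee_rot: [-1.571, -0.0, 0.399]
force: [1.0, -0.4, -1.3]
width: 0.0259
```

>>> drive_tool([
  [[0,0,-0.003],0,0],
  [[0,0,-0.005],0,0],
  [[0,0,-0.006],0,0],
  [[0,0,-0.007],0,0],
  [[0,0,-0.007],0,0],
])

```text
t: 18.35
eef_pos: [0.459, -0.2042, 0.0194]
ee_rot: [-1.571, -0.0, 0.399]
force: [-2.7, 2.8, 9.3]
width: 0.0259
```

>>> drive_tool([
  [[0,0,0.002],0,0.6],
  [[0,0,0.002],0,0.6],
  [[0,0,0.002],0,0.6],
  [[0,0,0.002],0,0.6],
  [[0,0,0.002],0,0.6],
  [[0,0,0.1],0,0.8],
  [[0,0,0.25],0,1],
  [[0,0,0.4],0,1],
  [[0.05,0.1,0.55],0.08,1],
  [[0.12,0.2,0.65],0.16,1],
  [[0.2,0.3,0.75],0.24,1],
  [[0.26,0.42,0.8],0.314,1],
])

```text
t: 19.55
eef_pos: [0.5386, -0.0773, 0.2618]
ee_rot: [-1.574, -0.003, 0.896]
force: [0.8, -0.9, -0.5]
width: 0.0874
```

>>> drive_tool([
  [[0.08,0.13,0],0,1],
  [[0.16,0.26,0],0,1],
  [[0.24,0.4,0],0,1],
  [[0.32,0.53,0],0,1],
  [[0.39,0.65,0],0,1],
  [[0.44,0.75,0],0,1],
  [[0.44,0.75,0],0,1],
  [[0.44,0.75,0],0,1],
])

```text
t: 20.35
eef_pos: [0.6687, 0.1475, 0.2574]
ee_rot: [-1.57, 0.002, 0.893]
force: [0.6, -0.1, 0.0]
width: 0.0874
```

```bash
python3 - <<'E'
from h import *
s=get_state();print(s["eef_pos"],s["ee_rot"],s["force"],s["width"],s["q"])
f=shot("wrist")
a=cv2.resize(f["img"][30:230,220:420],None,fx=3,fy=3)
g=shot("scene");b=cv2.resize(g["img"][170:290,215:285],None,fx=2.8,fy=5)
cv2.imwrite("pics/w7.png",np.hstack([a,b]))
for t in["square_mid","block_mid"]:
    print(t,[(round(x["confidence"],2),[int(v) for v in x["box"]]) for x in regions_of(f,t)])
E
```

```text
[0.6686777  0.14746978 0.25735918] [-1.57000119  0.00162193  0.89281383] [ 0.59591959 -0.05588076  0.03755692] 0.08735109602149457 [ 5.00900673e-01  3.60121719e-01  8.40033886e-02 -1.19819290e-04
 -1.29648066e+00 -1.17885125e+00]
square_mid [(0.6, [294, 93, 344, 146])]
block_mid [(0.58, [290, 91, 354, 152])]
```

View pics/w7.png

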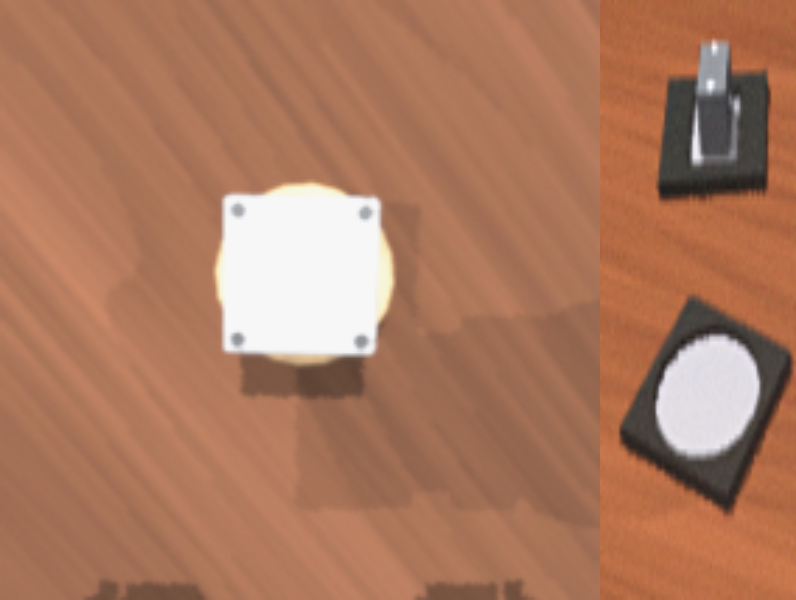

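The bar stands in the oblong hole (right panel). The square's corners are at crop (223,195), (380,198), (376,355) and (223,352); the block's rim spans x 216–394 and y 183–365.

```bash
python3 - <<'E'
from h import *
f=shot("wrist")
c=lambda a:np.array(a,float)/3+[220,30]-.33
p=P(f,c([[223,195],[380,198],[376,355],[223,352]]),.08)
print(np.round(p.mean(0)*1000,1),rect(p))
q=P(f,c([[216,274],[394,274],[305,183],[305,365]]),.04)*1000
print("block",q[:2].mean(0),np.linalg.norm(q[0]-q[1]),q[2:].mean(0),np.linalg.norm(q[2]-q[3]))
s=get_state();print(s["eef_pos"],s["ee_rot"])
E
```

```text
[634.3 104.2  80. ] (array([634.2, 104.3]), array([47.9, 48.7]), 50.0)
block [633.8233092  106.02590428  40.        ] 62.15102614119319 [634.26081371 106.56733049  40.        ] 62.07787967007569
[0.66859261 0.14583394 0.2590706 ] [-1.57105798e+00 -5.20054674e-04  8.90771691e-01]
```

>>> drive_tool([
  [[-0.08,-0.1,0],0,1],
  [[-0.114,-0.138,-0.1],0,1],
  [[-0.114,-0.138,-0.24],0,1],
  [[-0.114,-0.138,-0.38],0,1],
  [[-0.114,-0.138,-0.5],0,1],
  [[-0.114,-0.138,-0.6],0,1],
  [[-0.114,-0.138,-0.65],0,1],
  [[-0.114,-0.138,-0.677],0,1],
  [[-0.114,-0.138,-0.677],0,1],
  [[-0.114,-0.138,-0.677],0,0.8],
  [[-0.114,-0.138,-0.677],0,0.7],
  [[-0.114,-0.138,-0.677],0,0.7],
], newtons=12)

```text
t: 21.8
eef_pos: [0.6353, 0.1056, 0.0566]
ee_rot: [-1.572, -0.002, 0.892]
force: [-0.2, 1.0, 0.4]
width: 0.0689
```

>>> drive_tool([
  [[0,0,0],0,0.3],
  [[0,0,0],0,0.3],
  [[0,0,0],0,0.3],
  [[0,0,0],0,0.3],
  [[0,0,0],0,0.3],
  [[0,0,0],0,0.3],
  [[0,0,0],0,0.3],
], newtons=12)

```text
t: 22.5
eef_pos: [0.6349, 0.1055, 0.0557]
ee_rot: [-1.571, -0.0, 0.892]
force: [-0.4, 0.3, 3.8]
width: 0.0481
```

>>> drive_tool([
  [[0,0,0],0,0],
  [[0,0,0],0,0],
  [[0,0,0],0,0],
], newtons=35)

```text
t: 22.8
eef_pos: [0.6349, 0.1055, 0.0557]
ee_rot: [-1.571, -0.0, 0.892]
force: [-0.3, 0.4, 5.2]
width: 0.0478
```

>>> drive_tool([
  [[0,0,0.03],0,0],
  [[0,0,0.08],0,0],
  [[0,0,0.15],0,0],
  [[-0.08,0.06,0.2],0.05,0],
  [[-0.18,0.13,0.2],0.1,0],
  [[-0.28,0.21,0.2],0.16,0],
  [[-0.38,0.28,0.2],0.22,0],
  [[-0.48,0.35,0.2],0.27,0],
  [[-0.57,0.42,0.14],0.312,0],
  [[-0.615,0.452,0.05],0.312,0],
  [[-0.615,0.452,-0.01],0.312,0],
  [[-0.615,0.452,-0.01],0.312,0],
])

```text
t: 24.0
eef_pos: [0.448, 0.2398, 0.0503]
ee_rot: [-1.568, 0.004, 1.382]
force: [-0.5, -0.1, -2.5]
width: 0.0475
```

```bash
python3 - <<'E'
from h import *
s=get_state();print(s["eef_pos"],s["ee_rot"],s["force"],s["width"])
f=shot("wrist");cv2.imwrite("pics/w8.png",cv2.resize(f["img"][100:300,200:440],None,fx=3,fy=3))
E
```

```text
[0.44796624 0.23981532 0.05027289] [-1.56762951  0.00427765  1.38238536] [-0.48119531 -0.11569852 -2.47512215] 0.04749798236886723
```

View pics/w8.png

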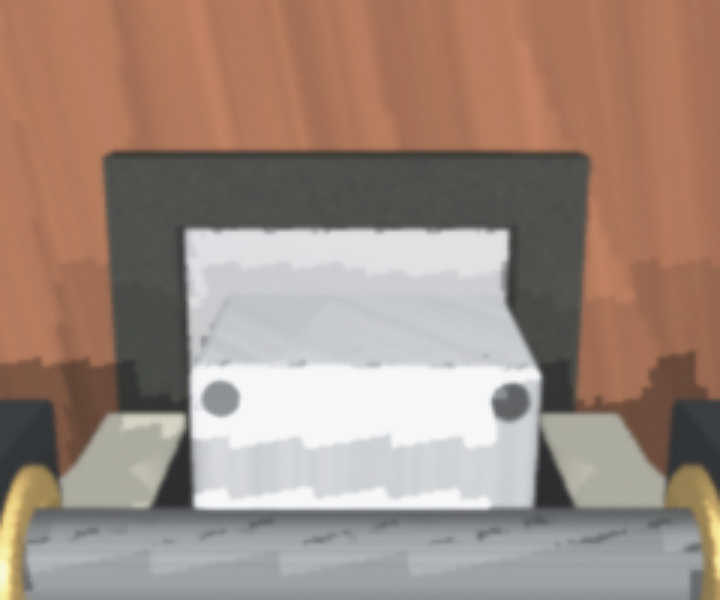

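The adapter lines up with the square hole. It is about 2.5 mm off along x because the arm was still settling (x 0.448 against 0.4505). I lower it in steps.

>>> drive_tool([
  [[0,0,0],0,0],
  [[0,0,-0.03],0,0],
  [[0,0,-0.06],0,0],
  [[0,0,-0.08],0,0],
  [[0,0,-0.09],0,0],
  [[0,0,-0.098],0,0],
  [[0,0,-0.1],0,0],
  [[0,0,-0.1],0,0],
  [[0,0,-0.1],0,0],
])

```text
t: 24.95
eef_pos: [0.4503, 0.2412, 0.0226]
ee_rot: [-1.571, -0.0, 1.382]
force: [-1.3, -0.3, -2.7]
width: 0.0478
```

>>> drive_tool([
  [[0,0,-0.004],0,0],
  [[0,0,-0.007],0,0],
  [[0,0,-0.009],0,0],
  [[0,0,-0.01],0,0],
  [[0,0,-0.011],0,0],
  [[0,0,-0.012],0,0],
  [[0,0,-0.012],0,0],
])

```text
t: 25.65
eef_pos: [0.4502, 0.2411, 0.0196]
ee_rot: [-1.571, -0.0, 1.382]
force: [-3.6, -1.3, 9.1]
width: 0.0476
```

>>> drive_tool([
  [[0,0,0.002],0,0.8],
  [[0,0,0.002],0,0.8],
  [[0,0,0.002],0,0.8],
  [[0,0,0.002],0,0.8],
  [[0,0,0.002],0,0.8],
  [[0,0,0.1],0,0.8],
  [[0,0,0.25],0,1],
  [[0,0,0.4],0,1],
  [[0.08,-0.04,0.5],0,1],
  [[0.18,-0.09,0.6],0,1],
  [[0.3,-0.13,0.667],0,1],
  [[0.42,-0.18,0.667],0,1],
])

```text
t: 26.85
eef_pos: [0.5789, 0.1874, 0.2231]
ee_rot: [-1.576, -0.004, 1.383]
force: [0.4, 0.6, 0.3]
width: 0.0874
```

>>> drive_tool([
  [[0.11,-0.05,0],0,1],
  [[0.2,-0.08,0],0,1],
  [[0.228,-0.09,0],0,1],
  [[0.228,-0.09,0],0,1],
  [[0.228,-0.09,0],0,1],
  [[0.228,-0.09,0],0,1],
])

```text
t: 27.45
eef_pos: [0.6437, 0.1605, 0.2192]
ee_rot: [-1.571, -0.0, 1.383]
force: [0.8, 0.4, 0.0]
width: 0.0875
```

```bash
python3 - <<'E'
from h import *
f=shot("wrist");s=get_state();print(s["eef_pos"],s["ee_rot"],s["force"],s["width"],s["q"])
a=cv2.resize(f["img"][30:230,220:420],None,fx=3,fy=3)
g=shot("scene");b=cv2.resize(g["img"][190:260,400:470],(196,600))
cv2.imwrite("pics/w9.png",np.hstack([a,b]))
r=regions_of(f,"block_mid")
print([(round(x["confidence"],2),x["box"]) for x in r])
if r: print(rect(P(f,np.argwhere(r[0]["pixels"])[:,::-1],.04)))
E
```

```text
[0.64371855 0.16060001 0.21937053] [-1.57104175e+00 -3.87576021e-04  1.38281464e+00] [ 0.01930193  0.83833392 -0.34136699] 0.08740686046787999 [ 5.37702232e-01  3.43824795e-01 -2.64272497e-02 -1.36309971e-04
 -1.20010349e+00 -7.25634614e-01]
[(0.91, [286.9, 88.7, 354.7, 157.1])]
(array([634.3, 107.7]), array([60.1, 59.7]), 60.8)
```

View pics/w9.png

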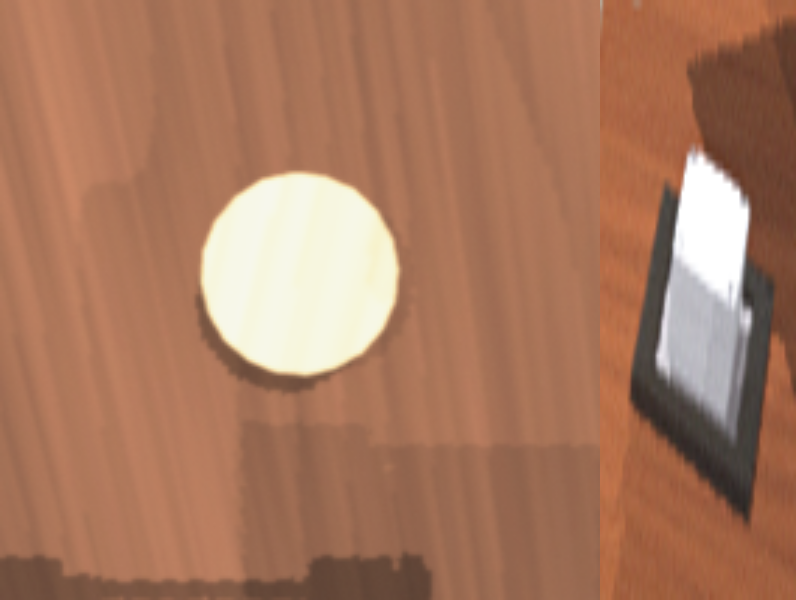

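The square stands in its hole (right panel). The block's rim spans crop x 201–400, y 171–377, which puts its centre at about (0.6335, 0.106), in agreement with the earlier value.

>>> drive_tool([
  [[-0.03,-0.1,0],0,1],
  [[-0.034,-0.182,-0.1],0,1],
  [[-0.034,-0.182,-0.24],0,1],
  [[-0.034,-0.182,-0.38],0,1],
  [[-0.034,-0.182,-0.48],0,1],
  [[-0.034,-0.182,-0.57],0,1],
  [[-0.034,-0.182,-0.63],0,1],
  [[-0.034,-0.182,-0.665],0,1],
  [[-0.034,-0.182,-0.678],0,1],
  [[-0.034,-0.182,-0.678],0,1],
  [[-0.034,-0.182,-0.678],0,1],
], newtons=12)

```text
t: 28.7
eef_pos: [0.6351, 0.1058, 0.0167]
ee_rot: [-1.572, -0.001, 1.382]
force: [-0.5, 0.3, -0.5]
width: 0.0876
```

>>> drive_tool([
  [[0,0,0],0,0.4],
  [[0,0,0],0,0.4],
  [[0,0,0],0,0.4],
  [[0,0,0],0,0.4],
  [[0,0,0],0,0.4],
  [[0,0,0],0,0.4],
  [[0,0,0],0,0.4],
  [[0,0,0],0,0.4],
], newtons=12)

```text
t: 29.5
eef_pos: [0.6345, 0.1054, 0.0158]
ee_rot: [-1.571, -0.0, 1.382]
force: [-1.2, -0.4, 4.3]
width: 0.0613
```

>>> drive_tool([
  [[0,0,0],0,0],
  [[0,0,0],0,0],
  [[0,0,0],0,0],
], newtons=30)

```text
t: 29.8
eef_pos: [0.6345, 0.1055, 0.0158]
ee_rot: [-1.571, -0.0, 1.382]
force: [-1.6, 0.3, 5.6]
width: 0.0615
```

>>> drive_tool([
  [[0,0,0.04],0,0],
  [[0,0,0.1],0,0],
  [[0,0,0.18],0,0],
  [[0,-0.1,0.22],0,0],
  [[0,-0.22,0.22],0,0],
  [[0,-0.34,0.22],0,0],
  [[0,-0.46,0.22],0,0],
  [[0,-0.58,0.22],0,0],
  [[0.003,-0.7,0.18],0,0],
  [[0.003,-0.757,0.14],0,0],
  [[0.003,-0.757,0.12],0,0],
  [[0.003,-0.757,0.12],0,0],
])

```text
t: 31.0
eef_pos: [0.6343, -0.1218, 0.0502]
ee_rot: [-1.568, 0.0, 1.381]
force: [-0.3, 0.4, -1.0]
width: 0.0611
```

>>> drive_tool([
  [[0,0,0],0,0],
  [[0,0,0],0,0],
])

```text
t: 31.2
eef_pos: [0.6358, -0.1206, 0.0521]
ee_rot: [-1.572, -0.0, 1.383]
force: [0.1, -0.4, -0.5]
width: 0.0611
```

```bash
python3 - <<'E'
from h import *
s=get_state();print(s["eef_pos"],s["ee_rot"],s["force"],s["width"])
f=shot("wrist");cv2.imwrite("pics/w10.png",cv2.resize(f["img"][100:300,200:440],None,fx=3,fy=3))
E
```

```text
[ 0.63577909 -0.12056811  0.05209085] [-1.57160617e+00 -1.75573349e-04  1.38330239e+00] [ 0.09097447 -0.43761277 -0.46304177] 0.06107070029787525
```

View pics/w10.png

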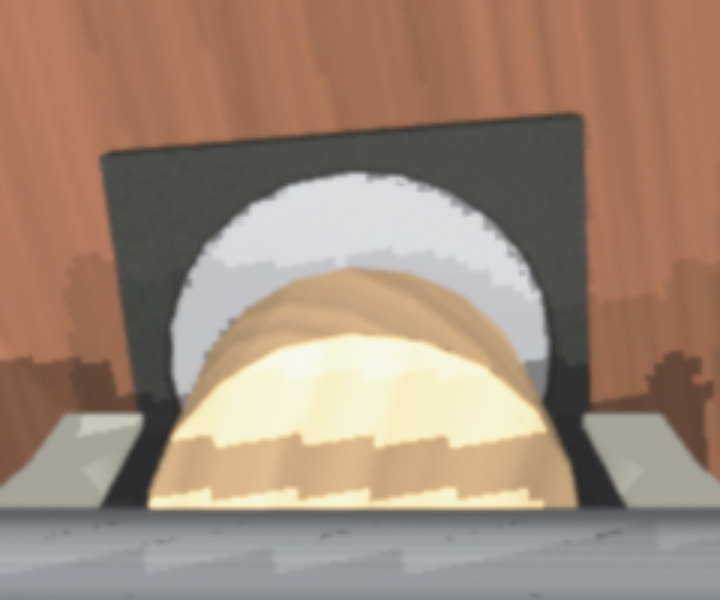

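The block is centred laterally over the large hole (block 362, hole 360) and sits about 3 mm toward the far edge, so I correct y by -2.5 mm while lowering.

>>> drive_tool([
  [[0,-0.008,0],0,0],
  [[0,-0.008,-0.03],0,0],
  [[0,-0.008,-0.06],0,0],
  [[0,-0.008,-0.08],0,0],
  [[0,-0.008,-0.092],0,0],
  [[0,-0.008,-0.1],0,0],
  [[0,-0.008,-0.103],0,0],
  [[0,-0.008,-0.103],0,0],
  [[0,-0.008,-0.103],0,0],
])

```text
t: 32.15
eef_pos: [0.6355, -0.1241, 0.0209]
ee_rot: [-1.571, -0.0, 1.382]
force: [-0.1, 0.5, -0.3]
width: 0.0608
```

>>> drive_tool([
  [[0,0,-0.003],0,0],
  [[0,0,-0.005],0,0],
  [[0,0,-0.006],0,0],
  [[0,0,-0.007],0,0],
  [[0,0,-0.007],0,0],
])

```text
t: 32.65
eef_pos: [0.6355, -0.1241, 0.0198]
ee_rot: [-1.572, 0.0, 1.382]
force: [-2.6, 1.3, 8.6]
width: 0.0614
```

Contact shows 8.6 N. Release, rise straight up, then back off for a final look.

>>> drive_tool([
  [[0,0,0.001],0,1],
  [[0,0,0.001],0,1],
  [[0,0,0.001],0,1],
  [[0,0,0.001],0,1],
  [[0,0,0.001],0,1],
  [[0,0,0.001],0,1],
  [[0,0,0.08],0,1],
  [[0,0,0.2],0,1],
  [[0,0,0.35],0,1],
  [[0,0.05,0.5],0,1],
  [[0,0.15,0.65],0,1],
  [[0,0.25,0.7],0,1],
])

```text
t: 33.85
eef_pos: [0.6368, -0.0491, 0.2335]
ee_rot: [-1.577, -0.001, 1.381]
force: [1.1, -0.1, -0.2]
width: 0.0876
```

>>> drive_tool([
  [[0,0.15,0],0,1],
  [[0,0.3,0],0,1],
  [[0,0.4,0],0,1],
  [[0,0.45,0],0,1],
  [[0,0.45,0],0,1],
  [[0,0.45,0],0,1],
  [[0,0.45,0],0,1],
])

```text
t: 34.55
eef_pos: [0.6352, 0.0848, 0.2284]
ee_rot: [-1.571, 0.0, 1.381]
force: [0.0, 0.0, -0.7]
width: 0.0875
```

```bash
python3 - <<'E'
from h import *
s=get_state();print(s["t"],s["eef_pos"],s["force"],s["width"])
g=shot("scene");cv2.imwrite("pics/s11.png",cv2.resize(g["img"][160:350,110:560],None,fx=1.75,fy=1.75,interpolation=2))
T=np.linalg.inv(g["T"])
nest=dict(tube=(.4295,-.018),bar=(.4595,-.204),square=(.4505,.241),block=(.6357,-.122))
for n,xy in nest.items():   # expected pixel of the piece's middle in its nest
    p=T@[*xy,.024,1];uv=p[:2]/p[2]*g["fx"]+[g["cx"],g["cy"]]
    print(n,uv.round(),[(round(x["confidence"],2),[int(v) for v in x["box"]]) for x in regions_of(g,n+"_mid")[:2]])
t=shot("top")
for n,zz in(("tube",.044),("bar",.044),("square",.044),("block",.044)):
    for x in regions_of(t,n+"_mid")[:2]:
        print(n,round(x["confidence"],2),np.round(P(t,np.argwhere(x["pixels"])[:,::-1],zz).mean(0),3)[:2])
E
```

```text
34.55 [0.63518522 0.08479291 0.2283981 ] [ 0.01204709  0.02194592 -0.68800191] 0.08754733314751463
tube [330. 197.] [(0.6, [326, 188, 336, 205])]
bar [256. 190.] [(0.71, [244, 175, 261, 201]), (0.49, [422, 209, 449, 237])]
square [439. 223.] [(0.66, [424, 210, 450, 237]), (0.21, [306, 191, 348, 215])]
block [253. 242.] [(0.78, [236, 229, 266, 258])]
bar 0.5 [ 0.457 -0.201]
square 0.56 [0.45  0.237]
square 0.31 [ 0.68  -0.331]
block 0.71 [ 0.633 -0.12 ]
block 0.59 [ 0.46  -0.199]
```

View pics/s11.png

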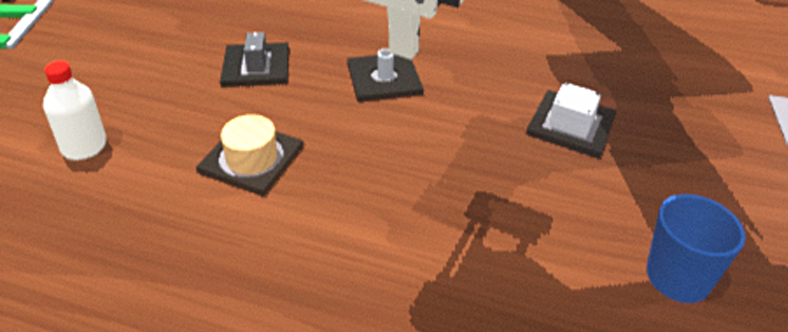

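The picture shows the bar (256,55), tube (385,70), block (249,145) and square (573,112) upright in their holes in the crop. The bottle and cup are in their places. The bar's network box is about 4 px left of the expected pixel, but in the picture it is at the expected column (256), and the top view agrees within 4 mm. Handing in.

```bash
python3 -c "
from station import *
print(job_done())"
```

```text
the job is handed in; nothing more can be done
None
```

I took the stack apart from the top and set the tube, clamp bar, square adapter and round block each in its own nest. Each piece was lowered until it met the floor (about 9–12 N) and released before I took the next one. The job was handed in at about 35 s; `job_done()` gives no verdict.

**Last checks that agreed:**
- The final scene picture shows all four pieces upright in their cut-outs, with the gripper clear of them.
- The bottle and cup look to be in their places, judged by eye only.
- In the top camera view, the bar, square and block came out within about 4 mm of their nest centres. The tolerance is 12 mm.

**Checks that disagreed or were missing:**
- In the last scene image the network's box for the bar was about 4 px (about 10 mm) to one side of where it should be. The picture itself and the top view both showed the bar centred, so I took the box as inaccurate.
- The network did not find the tube in the last top view. It is confirmed only by the scene camera and by where it was put down (0.430, -0.018), about 1 mm from the nest centre.
- The top view also gave a few low-confidence labels on the wrong things, which I ignored.

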